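# Call a soup and a drink on the order pad

## Task

Call an order on the four-key order pad: press the yellow key (soup), then the blue key (drink), then the green key (send), one at a time, each fully down and then let it spring back up. Do not press the red cancel key.

Things in the scene. Friction and masses are not known exactly. Their poses are not given: they have to be found in the camera images.
- yellow_key_top (a point): Centre of the top face of the yellow key (soup): round flat push key, 36 mm diameter, top 48 mm above the table when up, 14 mm above its grey block. z up, y along the row of keys, x across the row, away from the robot. Moves straight down 7 mm against a spring (1.2 N to start, 4.5 N at the bottom stop), springs back when let go.
- yellow_flag (a joint): White tell-tale flag (20 x 8 mm) under the small clear window on the robot's side of the yellow key, 35 mm from the key's centre: 0 = standing up (not pressed yet), 0.005 m = sunk (pressed). The key pushes it down during the last 5 mm of its travel, and it stays down after the key springs back; it cannot be touched or raised.
- blue_key_top (a point): Centre of the top face of the blue key (drink): round flat push key, 36 mm diameter, top 48 mm above the table when up, 14 mm above its grey block. z up, y along the row of keys, x across the row, away from the robot. Moves straight down 7 mm against a spring (1.2 N to start, 4.5 N at the bottom stop), springs back when let go.
- blue_flag (a joint): White tell-tale flag (20 x 8 mm) under the small clear window on the robot's side of the blue key, 35 mm from the key's centre: 0 = standing up (not pressed yet), 0.005 m = sunk (pressed). The key pushes it down during the last 5 mm of its travel, and it stays down after the key springs back; it cannot be touched or raised.
- green_key_top (a point): Centre of the top face of the green key (send): round flat push key, 36 mm diameter, top 48 mm above the table when up, 14 mm above its grey block. z up, y along the row of keys, x across the row, away from the robot. Moves straight down 7 mm against a spring (1.2 N to start, 4.5 N at the bottom stop), springs back when let go.
- green_flag (a joint): White tell-tale flag (20 x 8 mm) under the small clear window on the robot's side of the green key, 35 mm from the key's centre: 0 = standing up (not pressed yet), 0.005 m = sunk (pressed). The key pushes it down during the last 5 mm of its travel, and it stays down after the key springs back; it cannot be touched or raised.
- red_key_top (a point): Centre of the top face of the red key (cancel): round flat push key, 36 mm diameter, top 48 mm above the table when up, 14 mm above its grey block. z up, y along the row of keys, x across the row, away from the robot. Moves straight down 7 mm against a spring (1.2 N to start, 4.5 N at the bottom stop), springs back when let go.
- red_flag (a joint): White tell-tale flag (20 x 8 mm) under the small clear window on the robot's side of the red key, 35 mm from the key's centre: 0 = standing up (not pressed yet), 0.005 m = sunk (pressed). The key pushes it down during the last 5 mm of its travel, and it stays down after the key springs back; it cannot be touched or raised.
- call_pad: Order pad: black tray, 246 mm along its y x 86 mm along its x, fixed to the table; origin under its centre, z up. It holds four grey key blocks (74 x 56 mm, tops 34 mm above the table) side by side along y, 58 mm between key centres; which colour stands where changes.

How it is judged:
On the way, in this order (a step that is already met when the one before it is completed fails the run):
1. the yellow key has been pressed, blue and green not yet (value of joint yellow_flag above 0.0025 m and value of joint each of blue_flag, green_flag below 0.0012 m), for 0.1 s.
2. then the blue key has been pressed, green not yet (value of joint each of yellow_flag, blue_flag above 0.0025 m and value of joint green_flag below 0.0012 m), for 0.1 s.
3. then the green key has been pressed (value of joint each of yellow_flag, blue_flag, green_flag above 0.0025 m), for 0.1 s.
At the end, for the whole second after the job is handed in: The flags of the yellow, blue and green keys are sunk (more than 2.5 mm), the red key's flag still stands (less than 1.2 mm down), and all four keys are back up (within about 1.5 mm) (all of step 3 and value of joint red_flag below 0.0012 m and height (world z) of each of yellow_key_top, blue_key_top, green_key_top, red_key_top above 0.0465 m); the robot touches nothing.
It fails at once if the red cancel key is pressed (value of joint red_flag above 0.0012 m).
It fails at once if two keys are down at once (height (world z) of each of yellow_key_top, blue_key_top below 0.0445 m or height (world z) of each of yellow_key_top, green_key_top below 0.0445 m or height (world z) of each of blue_key_top, green_key_top below 0.0445 m).
It also fails if it takes over 38 s, if anything falls off the work surface, if the arm or the gripper's body presses on something with over 40 N, if the wrist force passes 120 N, or if a joint passes its speed limit or range.

## Robot

A 6-joint arm with a two-finger parallel gripper is mounted at the origin on a cart in front of the work surface, level with it; the furniture and walls round the work are solid. World frame = base frame: x ahead of the robot, y to its left, z up, the work surface at z = 0. Lengths are in m, angles in rad, forces in N, time in s.
With the tool pointing down it reaches from about 0.325 to 0.775 m from the base axis. Payload 5.5 kg.
Tool frame: the origin (TCP) lies between the finger pads; the fingertips stand 8 mm ahead of it and the grasp point (between the pads) lies 11 mm behind it (tcp_to_tips is the distance from the TCP to the fingertips, in m); z points along the fingers, y is the direction in which the jaws open and shut (so a half turn about z gives the same grasp; the last joint's range is limited). The gripper opens to 88 mm and grips with 3 to 60 N. Pads are 20 mm wide; open, the fingers measure 115 mm over their backs; the gripper's body (75 mm by 178 mm) begins 61 mm behind the grasp point.
Start: joints at [-1.4, 0.091, 1.231, -0, 1.82, -0.057], TCP at [0.135, -0.585, 0.231] pointing down, gripper open.
Joint ranges: [-2.87, 2.87], [-0.86, 2.18], [0.17, 2.46], [-1.51, 4.65], [0.06, 2.69], [-2.65, 2.65]. Speed limits (rad/s): [2.57, 2.57, 3.01, 3.14, 3.14, 3.14].

## Interface

Orientations are given as a unit quaternion [w, x, y, z].
In Python, from bench import * gives the robot as it stands. Calls block until the motion is done:
- move_to(position, orientation): joint-space move of the TCP to a pose.
- move_l(position, speed=0.15, orientation=None): straight line of the TCP; orientation=None keeps the orientation; speed is the mean speed in m/s.
- movej(angles): joint-space move.
- gripper_open() and close(): open the fingers fully, or close them until they stop; the grip force is fixed at half the most.
- hold(seconds).
- inverse_kinematics(position, orientation): joint angles nearest the present ones, or None.
- state(): the state.
- get_image(name): name is "side" or "top" or "wrist"; returns a dict with "frame" (384x512x3 uint8, blue, green, red), "depth" (384x512 float32, m along the optical axis (not along the pixel's ray), 0 where there is no reading), "camera_matrix" (3x3 intrinsics, pixels), "k1" (the pictures are not rectified: a ray, as slopes to the right and down, at radius r is drawn at 1 + k1 r^2 times it, then the intrinsics apply), "view" (4x4, takes a point from world to camera coordinates). Camera axes: x right, y up, looking along -z (the intrinsics and any distortion apply to the point x, -y, -z); pixel columns grow to the right and rows downward; lengths in m; the calibration is good to about 2 mm. A picture is of the moment at which its call begins.
A pose or a line that the arm cannot do raises IKError and nothing moves.
- job_done(): hands the job in, once; it reports no verdict.
The state is a dict: "time": time; "joint_pos": joint angles; "dq": joint speeds; "joint_torque": joint torques, N m; "ee_pos": TCP position; "ee_rot": TCP orientation; "ft_force": force on the tool from outside, world axes, zero at the start; "moment": the same for the moment, N m; "finger_gap": finger opening in m.
Only numpy, scipy, OpenCV 4.12 (cv2) and the standard library are available. Lean on these libraries where they do the work, as an engineer would, in place of code of your own. Each camera call takes 0.05 s, during which the arm holds its last target. There are 200 camera calls.

## Working session

There is one attempt and no reset: what is moved stays moved. The work goes in short steps, each a Python script; the robot and the scene stay as the last script left them, time stands still between calls to the robot, and variables do not carry over. Pictures are saved under pics/ and viewed, about 8 in all and at most 12, crops included, and the job is handed in when it is done.

```bash
mkdir -p pics; ls; python3 - <<'E'
from bench import *
import cv2, numpy as np
ims=[get_image(n) for n in ("top","side")]
for n,i in zip(("top","side"),ims):
    np.savez(f"pics/{n}0.npz",**i); print(n,i["camera_matrix"].tolist(),i["k1"],np.round(i["view"],4).tolist())
cv2.imwrite("pics/a.png",cv2.resize(np.vstack([i["frame"] for i in ims]),None,fx=0.78,fy=0.78,interpolation=cv2.INTER_AREA))
s=state();print(s["time"],s["ee_pos"],s["ee_rot"],s["ft_force"],s["finger_gap"])
E
```

```text
pics
top [[361.27530081078277, 0.0, 259.5131893019425], [0.0, 361.27530081078277, 192.8868547897655], [0.0, 0.0, 1.0]] 0.0024792541957384855 [[-0.0174, -0.9995, 0.0259, 0.0341], [0.9917, -0.0139, 0.1278, -0.53], [-0.1274, 0.0279, 0.9915, -0.8254], [0.0, 0.0, 0.0, 1.0]]
side [[426.288365155803, 0.0, 248.00915306510615], [0.0, 426.288365155803, 195.0942671755954], [0.0, 0.0, 1.0]] -0.16218264050745695 [[-0.9743, -0.2249, 0.0126, 0.5094], [0.1127, -0.438, 0.8919, -0.1201], [-0.1951, 0.8704, 0.4521, -0.8045], [0.0, 0.0, 0.0, 1.0]]
0.1 [ 0.13545626 -0.58425498  0.22963337] [-8.60153617e-04  9.93521493e-01  1.13641094e-01 -6.75044640e-05] [ 0.02249791  0.37549039 -0.6852064 ] 0.08729863662751279
```

View pics/a.png

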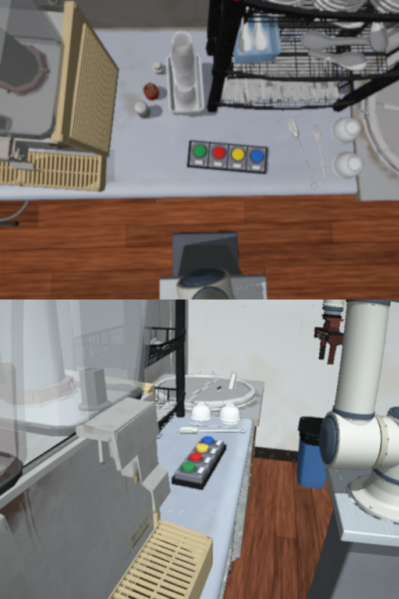

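The top view (0.78 scale) shows green (200,151), red (219,153), yellow (238,154) and blue (257,156). The side view shows the same row, with a rack behind the pad. Next I'll segment the keys in both views and triangulate.

```bash
cat > h.py <<'E'
import cv2, numpy as np
def ray(i,u,v):
    K=i["camera_matrix"]; k=float(i["k1"]); V=i["view"]
    d=np.array([(u-K[0,2])/K[0,0],(v-K[1,2])/K[1,1]]); s=d.copy()
    for _ in range(20): s=d/(1+k*(s@s))
    r=V[:3,:3].T@np.array([s[0],-s[1],-1]); return -V[:3,:3].T@V[:3,3], r   # r has unit depth
def proj(i,p):
    c=i["view"][:3,:3]@p+i["view"][:3,3]; s=np.array([c[0],-c[1]])/-c[2]; s=s*(1+float(i["k1"])*(s@s))
    K=i["camera_matrix"]; return s*[K[0,0],K[1,1]]+K[:2,2]
HUE=dict(yellow=(20,35),blue=(100,125),green=(50,85),red=(172,186))
def seg(i,box):
    x0,y0,x1,y1=box; h=cv2.cvtColor(i["frame"][y0:y1,x0:x1],cv2.COLOR_BGR2HSV).astype(int); out={}
    for n,(a,b) in HUE.items():
        H=np.where(h[...,0]<10,h[...,0]+180,h[...,0])
        m=((H>=a)&(H<=b)&(h[...,1]>120)&(h[...,2]>60)).astype(np.uint8)
        _,_,st,c=cv2.connectedComponentsWithStats(m)
        if len(st)<2: continue
        j=1+np.argmax(st[1:,4]); out[n]=(c[j]+[x0,y0],st[j,2:])
    return out
def tri(obs):
    A=np.zeros((3,3));b=np.zeros(3)
    for o,r in obs:
        r=r/np.linalg.norm(r);P=np.eye(3)-np.outer(r,r);A+=P;b+=P@o
    p=np.linalg.solve(A,b); return p
E
python3 - <<'E'
from h import *
T,S=[dict(np.load(f"pics/{n}0.npz")) for n in("top","side")]
bt,bs=(235,170,350,225),(215,170,295,240)
t,s=seg(T,bt),seg(S,bs)
for n in HUE:
    (a,ta),(b,sb)=t[n],s[n]
    p=tri([ray(T,*a),ray(S,*b)])
    d=[]
    for I,c in((T,a),(S,b)):
        o,r=ray(I,*c); d.append(np.round(o+r*I["depth"][int(round(c[1])),int(round(c[0]))],4))
    o,r=ray(T,*a); q=o+r*(0.048-o[2])/r[2]
    print(n,a.round(1),ta,b.round(1),sb,p.round(4),q.round(4),*d, (proj(T,p)-a).round(1),(proj(S,p)-b).round(1))
# heights map around the pad: highest things above
K=T; 
up=lambda I,b,w:cv2.resize(I["frame"][b[1]:b[3],b[0]:b[2]],(w,int(w*(b[3]-b[1])/(b[2]-b[0]))),interpolation=cv2.INTER_CUBIC)
cv2.imwrite("pics/b.png",np.vstack([up(T,bt,500),np.pad(up(S,bs,350),((0,0),(0,150),(0,0)))]))
# point cloud near pad
pts=[]
for v in range(384):
  for u in range(512):
    z=T["depth"][v,u]
    if z>0:
        o,r=ray(T,u,v); pts.append(o+r*z)
pts=np.array(pts);np.save("pics/cloud.npy",pts)
m=(pts[:,2]>.06)&(pts[:,0]>.25)&(pts[:,0]<.65)&(abs(pts[:,1])<.3)
for x in np.arange(.3,.65,.05):
    print(round(x,2),[round(float(pts[(abs(pts[:,0]-x-.025)<.025)&(abs(pts[:,1]-y-.025)<.025)][:,2].max(initial=-1)),2) for y in np.arange(-.3,.35,.05)])
E
```

```text
yellow [304.8 197.4] [ 16  16 193] [258.9 190. ] [ 15  11 139] [ 0.517  -0.0805  0.0425] [ 0.5164 -0.0797  0.048 ] [ 0.5166 -0.0799  0.0467] [ 0.5147 -0.0688  0.0484] [0. 0.] [-0. -0.]
blue [329.2 199.6] [ 16  16 200] [266.2 179.9] [ 15  11 119] [ 0.5111 -0.1383  0.0424] [ 0.5105 -0.137   0.048 ] [ 0.5101 -0.1364  0.051 ] [ 0.5084 -0.1226  0.0498] [-0. -0.] [0. 0.]
green [255.9 193. ] [ 15  15 178] [241.4 213.9] [ 16  12 162] [0.5291 0.0344 0.0424] [0.5284 0.0346 0.048 ] [0.5285 0.0345 0.0472] [0.5263 0.0454 0.0487] [0. 0.] [-0. -0.]
red [280.5 195.1] [ 16  15 195] [250.6 201.4] [ 16  13 164] [ 0.5233 -0.0233  0.0421] [ 0.5228 -0.0228  0.048 ] [ 0.5229 -0.0229  0.0471] [ 0.5209 -0.0134  0.0474] [0.  0.1] [-0.1 -0. ]
0.3 [-0.79, -0.79, -0.79, -0.79, -0.79, -0.79, -0.79, -0.79, -0.79, -0.79, -0.79, -0.79, -0.79]
0.35 [0.0, -0.0, -0.0, 0.0, 0.0, -0.0, -0.0, -0.0, -0.0, -0.0, -0.0, 0.0, -0.0]
0.4 [0.0, 0.01, 0.01, 0.01, 0.0, 0.0, 0.0, 0.0, 0.0, 0.01, 0.0, 0.01, 0.08]
0.45 [0.01, 0.01, 0.05, 0.05, 0.05, 0.04, 0.04, 0.04, 0.01, 0.0, 0.0, 0.0, 0.48]
0.5 [0.01, 0.01, 0.05, 0.05, 0.05, 0.05, 0.05, 0.05, 0.0, 0.0, 0.0, 0.01, 0.52]
0.55 [0.02, 0.01, 0.0, 0.02, 0.02, 0.04, 0.04, 0.04, 0.01, 0.01, 0.01, 0.53, 0.53]
0.6 [0.33, 0.55, 0.55, 0.55, 0.56, 0.56, 0.08, 0.08, 0.08, 0.07, 0.08, 0.55, 0.53]
```

View pics/b.png

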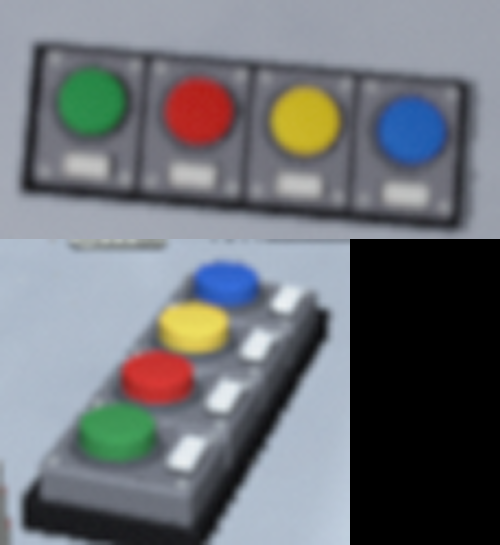

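The crops show green, red, yellow and blue left to right, all four keys up and all four white flags visible. Depth puts the tops at about 47–51 mm. Triangulating blob centroids gives about 42 mm, which is low because the side-view blobs include the key flanks. I'll move over the pad by a retracted waypoint with the fingers closed, then check with the wrist camera from two places.

```bash
python3 - <<'E'
from bench import *
from h import *
a=np.arctan2(-.0179,.1727)/2; Q=[0,np.cos(a),np.sin(a),0]
close()
move_to([.42,-.15,.2],Q)
obs={n:[] for n in HUE}
for k,p in enumerate([[.46,-.08,.2],[.50,-.02,.2]]):
    move_to(p,Q); i=get_image("wrist"); np.savez(f"pics/w{k}.npz",**i)
    cv2.imwrite(f"pics/w{k}.png",i["frame"])
    for n,(c,sz) in seg(i,(0,0,512,384)).items():
        o,r=ray(i,*c); d=i["depth"][int(c[1]),int(c[0])]; obs[n].append((o,r)); print(k,n,c.round(),sz,(o+r*d).round(4))
for n,o in obs.items():
    if len(o)>1: print(n,tri(o).round(4))
s=state();print(s["time"],s["ee_pos"],s["ft_force"],s["joint_pos"],s["finger_gap"])
E
```

```text
0 yellow [240. 114.] [  40   41 1262] [ 0.518  -0.0805  0.0495]
0 blue [305. 114.] [  41   41 1291] [ 0.5122 -0.1372  0.0494]
0 green [111. 114.] [  39   39 1189] [0.5301 0.0341 0.0484]
0 red [176. 114.] [  41   41 1305] [ 0.5241 -0.0238  0.0487]
1 yellow [309. 151.] [  40   40 1206] [ 0.5189 -0.0795  0.0488]
1 blue [371. 151.] [  39   39 1195] [ 0.5131 -0.1365  0.049 ]
1 green [183. 151.] [  39   37 1102] [0.5303 0.0346 0.0486]
1 red [246. 151.] [  39   40 1199] [ 0.5247 -0.0228  0.0492]
yellow [ 0.5176 -0.0804  0.0431]
blue [ 0.5118 -0.1381  0.0441]
green [0.5299 0.0351 0.0461]
red [ 0.5238 -0.0227  0.0439]
4.2333 [ 0.49976058 -0.02106615  0.19996068] [ 0.7247484   0.10598588 -0.63265958] [-1.09618205e-01 -1.81805802e-01  1.54967750e+00 -7.97153088e-04
  1.77411692e+00  1.56523779e+00] 0.0005321802922148908
```

View pics/w0.png

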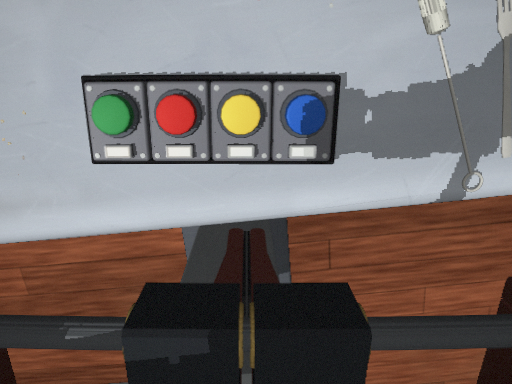

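The wrist view shows the keys at (111,114) green, (176,114) red, (240,114) yellow and (305,114) blue. Flags are near row 151, and the closed fingers are aligned with the row. All the views agree to within about 2 mm. I'll press yellow with force monitoring first, before the others.

```bash
cat > press.py <<'E'
from bench import *
from h import *
KEY=dict(yellow=(.5178,-.0802),blue=(.512,-.137),green=(.5295,.0345))
def press(n):
    x,y=KEY[n]; move_l([x,y,.085],.15); hold(.2); f0=np.array(state()["ft_force"])
    move_l([x,y,.059],.06); z=.059; log=[]
    while z>.0445:
        z-=.001; move_l([x,y,z],.02); s=state(); f=s["ft_force"][2]-f0[2]
        log.append((round(z*1e3,1),round(s["ee_pos"][2]*1e3,1),round(float(f),1)))
        if f>9: break
    hold(.25); s=state(); print(n,log,"held f",(s["ft_force"]-f0).round(1),s["ee_pos"].round(4))
    move_l([x,y,.085],.08)
    print("up",(state()["ft_force"]-f0).round(1),"t",state()["time"])
E
python3 - <<'E'
from press import *
press("yellow")
move_l([.46,-.08,.2],.2); i=get_image("wrist"); np.savez("pics/w2.npz",**i)
p=np.load("pics/w0.npz")["frame"]
cv2.imwrite("pics/c.png",cv2.resize(np.vstack([p[65:170,75:345],i["frame"][65:170,75:345]]),None,fx=2.5,fy=2.5,interpolation=cv2.INTER_CUBIC))
for n,(c,_) in seg(i,(0,0,512,384)).items():
    o,r=ray(i,*c); print(n,c.round(),(o+r*i["depth"][int(c[1]),int(c[0])]).round(4))
print(state()["time"])
E
```

```text
yellow [(58.0, np.float64(58.3), 0.2), (57.0, np.float64(57.0), 0.2), (56.0, np.float64(56.2), 1.1), (55.0, np.float64(55.1), 1.1), (54.0, np.float64(54.1), 1.7), (53.0, np.float64(53.1), 2.1), (52.0, np.float64(52.1), 2.7), (51.0, np.float64(51.1), 3.0), (50.0, np.float64(50.1), 2.7), (49.0, np.float64(49.3), 4.3), (48.0, np.float64(49.2), 9.7)] held f [-1.3  1.1 10. ] [ 0.518  -0.0803  0.0492]
up [-0.9  0.  -1.1] t 9.6583
yellow [240. 114.] [ 0.518  -0.0805  0.0488]
blue [305. 114.] [ 0.5121 -0.1374  0.0477]
green [110. 114.] [0.5301 0.0334 0.0498]
red [176. 113.] [ 0.5242 -0.0239  0.0489]
10.5
```

View pics/c.png

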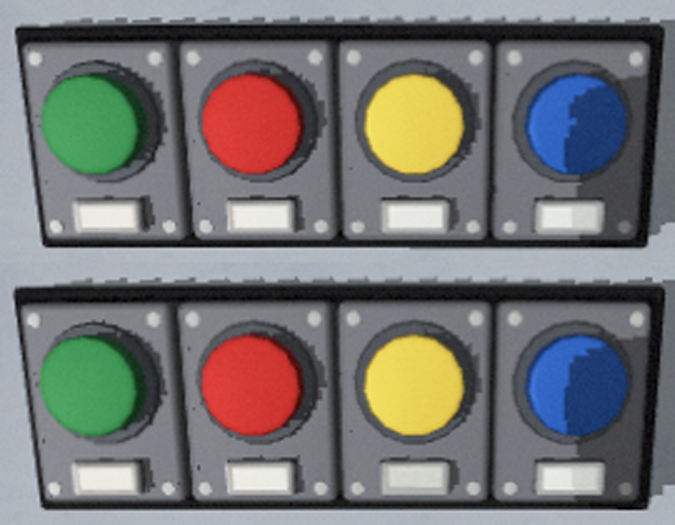

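Yellow travelled its full 7 mm to the stop (force jumped to 10 N at TCP z = 49.2 mm) and sprang back up. Its flag at (415,477) is now dull and casts no shadow, while the other three still stand. Next are blue and green.

```bash
python3 - <<'E'
from press import *
fr=[]
for n in("blue","green"):
    press(n); move_l([.46,-.08,.2],.25); i=get_image("wrist"); fr.append(i["frame"][65:170,75:345])
    for m,(c,_) in seg(i,(0,0,512,384)).items():
        o,r=ray(i,*c); print(m,c.round(),(o+r*i["depth"][int(c[1]),int(c[0])])[2].round(4))
cv2.imwrite("pics/d.png",cv2.resize(np.vstack(fr),None,fx=2.5,fy=2.5,interpolation=cv2.INTER_CUBIC))
print(state()["time"])
E
```

```text
blue [(58.0, np.float64(58.3), 0.3), (57.0, np.float64(57.0), 1.3), (56.0, np.float64(56.2), 0.8), (55.0, np.float64(55.1), 1.5), (54.0, np.float64(54.1), 2.9), (53.0, np.float64(53.1), 2.2), (52.0, np.float64(52.1), 3.2), (51.0, np.float64(51.1), 4.0), (50.0, np.float64(50.1), 3.8), (49.0, np.float64(49.3), 5.6), (48.0, np.float64(49.3), 9.3)] held f [-1.  -0.3 10.1] [ 0.5122 -0.1371  0.0492]
up [ 0.3 -0.1  1.6] t 15.975
yellow [240. 114.] 0.0477
blue [305. 114.] 0.0483
green [110. 114.] 0.0487
red [175. 113.] 0.0492
green [(58.0, np.float64(58.3), 0.5), (57.0, np.float64(57.0), -0.0), (56.0, np.float64(56.2), 1.1), (55.0, np.float64(55.1), 0.9), (54.0, np.float64(54.1), 1.5), (53.0, np.float64(53.1), 2.0), (52.0, np.float64(52.0), 2.6), (51.0, np.float64(51.1), 2.3), (50.0, np.float64(50.1), 3.5), (49.0, np.float64(49.3), 4.7), (48.0, np.float64(49.3), 9.7)] held f [-2.4  1.1  9.6] [0.5297 0.0345 0.0492]
up [-0.2  1.1 -0.4] t 22.45
yellow [241. 114.] 0.0494
blue [306. 114.] 0.0484
green [111. 114.] 0.0488
red [176. 113.] 0.0494
23.3583
```

View pics/d.png

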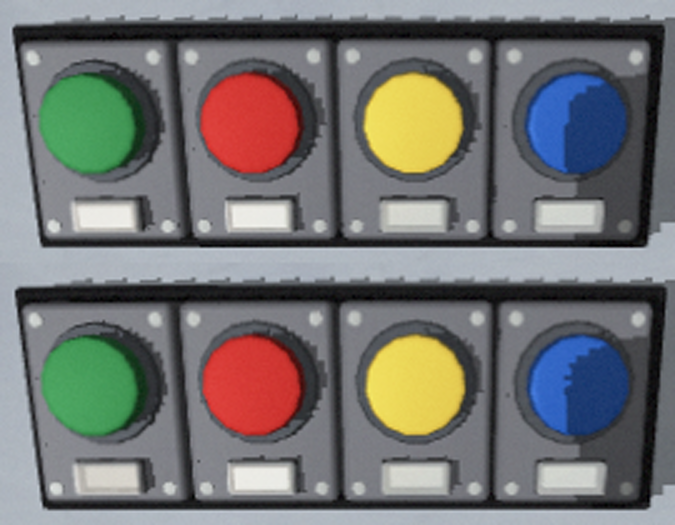

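The pictures show the flags sinking in order. After the blue press (upper crop) yellow and blue are dull. After the green press (lower crop) green at (108,477) is dull too, and only red at (262,477) stands bright. All four keys are up and the arm is clear, so I'm handing in.

```bash
python3 -c "
from bench import *
print(job_done(), state()['time'])"
```

```text
the job is handed in; nothing more can be done
the job is handed in; nothing more can be done
```

I pressed yellow, then blue, then green with the closed fingertips, one at a time, and handed the job in at about 23 s of robot time; no verdict was reported.

- **Presses:** each key went its full 7 mm to the stop. The force jumped to about 10 N with the TCP at z = 49.2 mm, and I let each key rise before moving on.
- **Last wrist picture:** the yellow, blue and green flags are sunk and the red flag still stands. All four key tops read 48–49 mm by depth, so all are back up. The arm was clear, with the TCP at 0.2 m.
- **Disagreement:** triangulating the colour blobs put the key tops at 42–46 mm, below the depth readings of about 47–51 mm. The blobs included the key sides, so I used depth, and first contact at TCP z of about 56 mm (tips at 48 mm) agreed with it.

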